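# Open the ratchet book holder on the hall cabinet

### The arm

A 7-joint arm with a two-finger parallel gripper is mounted at the origin on the work surface. World frame = base frame: x ahead of the robot, y to its left, z up, the work surface at z = 0. Lengths are in m, angles in rad, forces in N, time in s.
With the tool pointing down it reaches from about 0.4 to 0.85 m from the base axis. Payload 4.4 kg.
Tool frame: the origin (TCP) lies on the mounting face of the last link; the fingertips stand 199 mm ahead of it and the grasp point (between the pads) lies 180 mm ahead of it; z points along the fingers, y is the line along which they close (so a half turn about z gives the same grasp; the last joint's range is limited). The gripper opens to 94 mm and grips with 3 to 60 N. Pads are 16 mm wide; open, the fingers measure 119 mm over their backs; the gripper's body (75 mm by 177 mm) begins 78 mm behind the grasp point.
Start: joints at [-1.402, 0.628, 0.038, 1.517, -0.027, 0.996, -0.02], TCP at [0.151, 0.632, 0.405] pointing down, gripper open.
Joint ranges: [-3.06, 3.06], [-0.37, 2.12], [-1.25, 1.32], [0.18, 2.47], [-1.1, 4.24], [0.23, 1.98], [-2.94, 2.94]. Speed limits (rad/s): [2.57, 2.57, 3.14, 3.14, 3.14, 3.14, 3.14].

### API

Orientations are given as a 3x3 rotation matrix whose columns are the frame's x, y, z axes.
In Python, from workcell import bot, eyes gives the robot as it stands.
- The arm moves only by the tool run_rows, called after "Call:" as a command line: name --argument value ..., lists and objects as JSON in quotes. Schema: {"type":"object","properties":{"rows":{"type":"array","items":{"type":"number"},"minItems":6,"maxItems":48},"aperture":{"type":"number"},"only":{"type":"string"},"quiet":{"type":"boolean"},"lines":{"type":"string"}},"required":["rows"],"additionalProperties":false}. rows is one flat list of numbers that holds 1 to 8 rows one after another, with no inner brackets; each row has 6 numbers: dx, dy, dz in fractions of the full range, 1 being 0.75 m, then a rotation vector rx, ry, rz in normalised numbers (1 is 2 rad); each row is the pose to reach, as a shift and turn from the pose commanded when the call began, along the tool's axes at that moment; what a row does not reach only later rows make up. A row lasts 1/10 s, in which the tool goes at most 0.05 m and 0.15 rad, less where a joint would pass 70% of its speed; a pose out of reach is approached as far as the arm can. aperture is the opening from 0.0 (shut) to 1.0 (fully open), set as the call begins (left out keeps the last). The fingers move at their own pace and stop on an object; the grip force is fixed at half the most. Time passes only in rows, so rows that do not move let the fingers close. The tool returns the time, the measured TCP pose, the force, the opening and the grip force at its end. only (a regular expression) keeps the lines of the reply that match it, lines (a string "A,B") keeps lines A to B, and quiet returns only ok. No shift or turn number may pass 1 either way. Input that does not fit is refused with a message, and nothing moves.
- bot.read_state(): the state, without advancing time (a new reading comes with each control period).
- eyes.camera(name): name is "scene" or "top"; returns the picture (400x640x3 uint8, blue, green, red); there is no depth.
- eyes.get_calibration(name): a dict with "mtx" (3x3 intrinsics, pixels), "pose" (4x4, takes a point from camera to world coordinates). Camera axes: x right, y up, looking along -z (the intrinsics and any distortion apply to the point x, -y, -z); pixel columns grow to the right and rows downward; lengths in m; the calibration is good to about 2 mm. A picture is of the moment at which its call begins. get_calibration takes no time and is no camera call.
- bot.close_job(): hands the job in; it is judged then, once.
The state is a dict: "clock": time; "joint_pos": joint angles; "qvel": joint speeds; "effort": joint torques, N m; "position": TCP position; "tcp_rot": TCP orientation; "force": force on the tool from outside, world axes, zero at the start; "wrist_torque": the same for the moment, N m; "opening": opening from 0.0 (shut) to 1.0 (fully open); "gripper_force": force on a finger pad.
Only numpy, scipy, OpenCV 4.12 (cv2) and the standard library are available. Lean on these libraries where they do the work, as an engineer would, in place of code of your own. Each camera call takes 0.05 s, during which the arm holds its last target. There are 200 camera calls.

### The job

Make room for more books in the ratchet book holder on the hall cabinet: press down the black release pad on its bar and, keeping it down, push the sliding jaw back along the bar, away from the books, until it stands against the end block. Then let go so that the release springs up again. Leave the two books standing where they are and do not disturb the other things on the cabinet.

Things in the scene. Friction and masses are not known exactly. Their poses are not given: they have to be found in the camera images.
- holder: Ratchet book holder, fixed. Dark steel base 180 x 380 x 8 mm; origin under its centre, own y along the bar. Fixed upright plate at the -y end. Steel bar (16 mm wide, top 39 mm above the table, teeth each 12 mm underneath) at own x = +60 mm, ending at +y in an end block (34 mm wide, top at 54 mm, near face at own y = +165 mm). Two books stand at own x -85 to -5 mm between fixed plate and jaw.
- jaw (a joint): How far the jaw is pushed back along the bar (holder's +y, away from the books), m. Starts at 0.01 to 0.10; at 0.23 it meets the end block (hard stop). At value q its face is at holder's own y = -0.095 + q. Upright grey metal plate 170 mm wide, 8 thick, 12 to 88 mm above the table. Friction 2 to 3 N; stays where left. With the release up it moves at most 12 mm towards the block, then locks.
- jaw_face (a point): The point of the jaw plate's face on the book side, straight above the bar, 70 mm above the table; moves with the jaw. The release pad lies in front of this face (on the book side, holder's -y), so a finger that holds the pad down can push on this face. Site axes as the holder's.
- release_top (a point): Centre of the top of the release: a black ribbed plastic pad 36 mm (across the bar) x 44 mm (along it), 7 mm thick, over the bar (holder's own x = +60 mm), on the book side of the jaw plate, centre 24 mm from its face, edge 2 mm from it. Top 58 mm above the table when up. Rides with the jaw; goes straight down when pressed.
- release (a joint): How far the release pad is pressed down, in m, 0 (up) to 0.009 (hard stop). Spring: 2 N at the top, 5 N fully down. It springs back when let go. The pawl is clear of the teeth from about 0.0045 on; pressed less, it locks the jaw. At the start it may rest as low as 0.004 where the pawl stands on a tooth.
- book_a: Grey clothbound book, 34 mm thick, 75 mm wide, 80 mm tall, standing loose next to the fixed plate; origin at the centre of its underside. Leave standing.
- book_b: Dark brown book, 30 mm thick, 70 mm wide, 74 mm tall, standing loose beside the grey one; origin at the centre of its underside. Leave standing.
- polish_tin: Flat steel shoe polish tin, 74 mm across, 26 mm tall; origin under its centre. Bystander.
- shoe_brush: Shoe brush with wooden back, 50 x 150 x 45 mm; origin under its centre. Bystander.
- padlock: Brass padlock lying flat, 76 x 50 x 24 mm; origin under the brass body's centre. Bystander.
- torch: Aluminium torch standing on its head, 42 mm across, 110 mm tall; origin under its centre. Bystander.
- key_bowl: White ceramic bowl, 140 mm across, 50 mm tall; origin under its centre. Bystander.
- glasses_case: Grey glasses case, 62 x 160 x 40 mm; origin under its centre. Bystander.
- shoe_spray: Aluminium spray can, 52 mm across, 140 mm tall; origin under its centre. Bystander.

How it is judged:
By the outcome, as a careful person would: the job done as asked, in the order asked, and still so for the second after the job is handed in, with the robot touching nothing.
It also fails if it takes over 40 s, if anything falls off the work surface, if the arm or the gripper's body presses on something with over 40 N, if the wrist force passes 120 N, or if a joint passes its speed limit or range.

## Working session

There is one attempt and no reset: what is moved stays moved. The work goes in short steps, Python scripts to look and compute and a tool call to move; the robot and the scene stay as the last step left them, time stands still between calls to the robot, and variables do not carry over. Pictures are saved under pics/ and viewed, at most 10 in all, crops included, and the job is handed in when it is done.

```bash
mkdir -p pics
```

Run:
```python
from workcell import bot, eyes
import cv2
for n in ("scene","top"):
    cv2.imwrite(f"pics/{n}0.png",eyes.camera(n)); c=eyes.get_calibration(n); print(n,c)
s=bot.read_state(); print(s)
```

```text
scene {'mtx': array([[431.70703031,   0.        , 318.25109345],
       [  0.        , 431.70703031, 198.84859727],
       [  0.        ,   0.        ,   1.        ]]), 'pose': array([[-0.68008187, -0.58254836,  0.44511353,  1.03168784],
       [ 0.7330651 , -0.54879256,  0.40179881,  0.44143192],
       [ 0.01020776,  0.59955328,  0.80026975,  0.97735849],
       [ 0.        ,  0.        ,  0.        ,  1.        ]])}
top {'mtx': array([[464.96063196,   0.        , 329.72124389],
       [  0.        , 464.96063196, 195.59756878],
       [  0.        ,   0.        ,   1.        ]]), 'pose': array([[ 0.02829085,  0.99649769, -0.07868914,  0.46440197],
       [-0.99959705,  0.02802044, -0.00453881, -0.00866618],
       [-0.00231801,  0.07878584,  0.99688887,  1.43425929],
       [ 0.        ,  0.        ,  0.        ,  1.        ]])}
{'clock': 0.1, 'joint_pos': array([-1.40178632,  0.62921996,  0.03845227,  1.51822177, -0.02696871,
        0.99632602, -0.01999231]), 'qvel': array([-1.79429073e-03, -7.62168406e-04, -3.99056132e-05, -2.21205235e-03,
       -1.62394775e-03, -1.12238583e-03, -4.11002108e-04]), 'effort': array([ 2.54694365e-03, -5.50778496e+01,  1.14728909e+00, -1.87112045e+01,
       -5.21481922e-02,  1.92570087e-02,  4.68589587e-05]), 'position': array([0.15114376, 0.63192331, 0.40388257]), 'tcp_rot': array([[-9.72563151e-01,  2.32638778e-01, -3.41952415e-04],
       [ 2.32639025e-01,  9.72561800e-01, -1.62132637e-03],
       [-4.46135286e-05, -1.65639376e-03, -9.99998627e-01]]), 'force': array([-0.45145274,  0.74846334,  0.34562483]), 'wrist_torque': array([-0.0530634 ,  0.01753476,  0.03344452]), 'gripper_force': 0.0, 'opening': 0.9975391834816352}
```

View pics/top0.png

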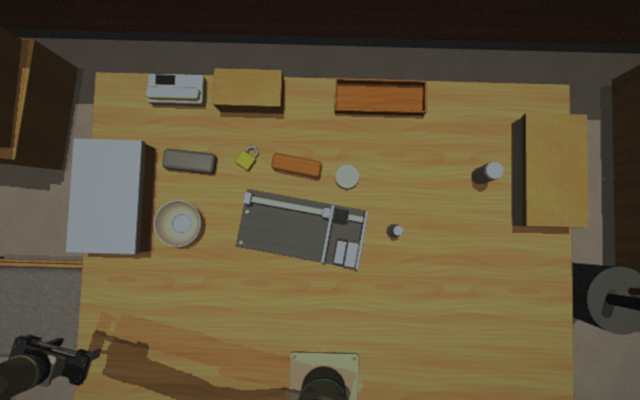

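View pics/scene0.png

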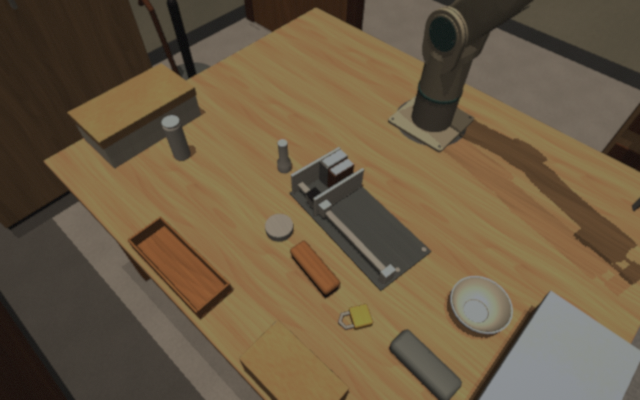

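The top view shows the holder at about (237–367, 190–270), with its bar along the top edge. The end block is at (248,198), the jaw at (330,235) and the pad at (341,215). The torch is at (397,231), and the arm is at lower left. I'll enlarge both views.

Run:
```python
import cv2
a=cv2.imread("pics/top0.png")[180:280,228:378]; cv2.imwrite("pics/topc.png",cv2.convertScaleAbs(cv2.resize(a,None,fx=5,fy=5,interpolation=cv2.INTER_CUBIC),alpha=1.8))
a=cv2.imread("pics/scene0.png")[140:290,280:440]; cv2.imwrite("pics/scenec.png",cv2.convertScaleAbs(cv2.resize(a,None,fx=4,fy=4,interpolation=cv2.INTER_CUBIC),alpha=1.8))
```

```text
(no output)
```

View pics/topc.png

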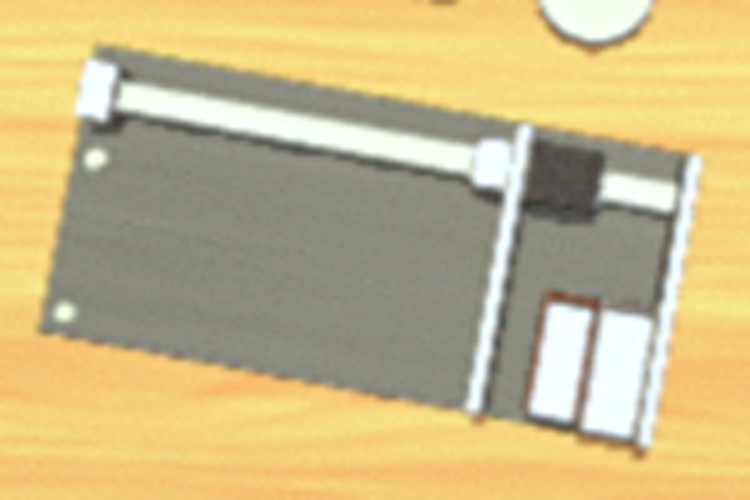

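View pics/scenec.png

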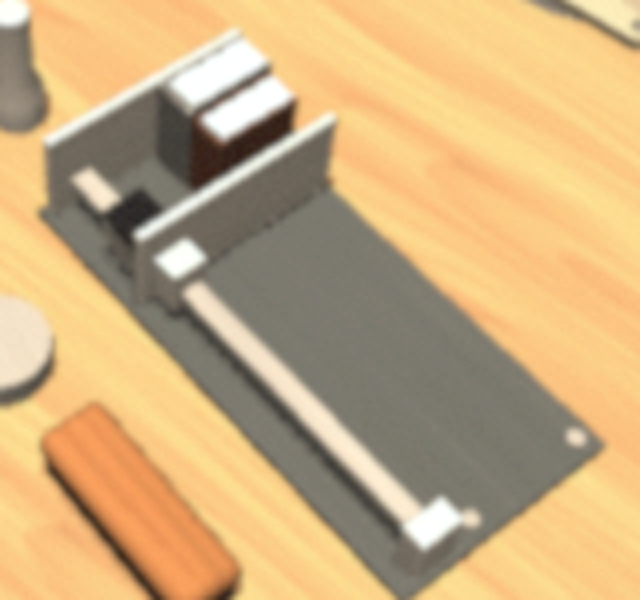

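Create geo.py:
```python
import numpy as np
from workcell import bot, eyes
C={n:eyes.get_calibration(n) for n in("top","scene")}
def proj(n,P):
    c=C[n];p=c["pose"][:3,:3].T@(np.asarray(P)-c["pose"][:3,3]);q=c["mtx"]@[p[0],-p[1],-p[2]];return q[:2]/q[2]
def H(h,P):
    c,s=np.cos(h[2]),np.sin(h[2]);return np.array([h[0]+c*P[0]-s*P[1],h[1]+s*P[0]+c*P[1],P[2]])
```

Run:
```python
from geo import *
from scipy.optimize import least_squares
T=lambda u,v:(np.array([u,v])+.5)/5-.5+[228,180]
S=lambda u,v:(np.array([u,v])+.5)/4-.5+[280,140]
J=lambda x,d,z:(lambda q:(x,-.095+q+d,z))
F=lambda *p:(lambda q:p)
obs=[("top",T(97,45),F(.09,.19,.008)),("top",T(40,330),F(-.09,.19,.008)),
("top",T(119,66),F(.077,.165,.054)),("top",T(108,123),F(.043,.165,.054)),
("top",T(525,125),J(.085,.004,.088)),("top",T(477,411),J(-.085,.004,.088)),
("top",T(565,177),J(.06,-.024,.056)),
("scene",S(405,598),F(.09,.19,.008)),("scene",S(604,445),F(-.09,.19,.008)),("scene",S(42,213),F(.09,-.19,.008)),
("scene",S(405,530),F(.077,.165,.054)),("scene",S(443,500),F(.043,.165,.054)),
("scene",S(140,233),J(.085,.004,.088)),("scene",S(335,119),J(-.085,.004,.088))]
f=lambda p:np.concatenate([proj(n,H(p,g(p[3])))-uv for n,uv,g in obs])
r=least_squares(f,[.45,.1,-.2,.05],loss="soft_l1");print(r.x);print(f(r.x).reshape(-1,2).round(1))
h=r.x;q=h[3];np.save("h.npy",h)
for n,P in dict(pad=(.06,-.119+q,.058),jawface=(.06,-.095+q,.07),end=(.06,.135,.07),fixed=(.06,-.19,0)).items():print(n,H(h,P).round(4))
print("own y dir",-np.sin(h[2]),np.cos(h[2]))
```

```text
[ 0.47371219  0.08050741 -0.15606687  0.01023895]
[[-0.3 -0.2]
 [-0.5  0.5]
 [-0.1 -0.1]
 [-0.2 -0.3]
 [ 0.3 -0.1]
 [-0.9  0.8]
 [-0.   0.1]
 [-0.   1.5]
 [ 1.2 -0.1]
 [-1.2 -0.4]
 [-0.8 -0.7]
 [ 0.  -1. ]
 [-0.6  1.2]
 [-0.1 -0.9]]
pad [ 0.5161 -0.0363  0.058 ]
jawface [ 0.5198 -0.0125  0.07  ]
end [0.554  0.2045 0.07  ]
fixed [ 0.5035 -0.1165  0.    ]
own y dir 0.15543408785755886 0.9878462655352241
```

Run:
```python
from geo import *
h=np.load("h.npy");s=bot.read_state();R=s["tcp_rot"];p=s["position"]
pre=H(h,(.06,-.095+h[3]-.020,.36))
for t in([.42,.38,.404],pre,):print(np.round(R.T@(np.array(t)-p),4))
y=np.array([-np.sin(h[2]),np.cos(h[2]),0]);print("turn",R.T@np.cross(R[:,1],y))
```

```text
[-3.201e-01 -1.825e-01  2.000e-04]
[-0.51   -0.5609  0.0448]
turn [-0.00165477  0.         -0.07864213]
```

Units first: shifts go in shares of 0.75 m and turns go in shares of 2 rad. So -0.32 m is -0.4267, -0.046 m is -0.0613, -0.0786 rad is -0.0393.

Call:
run_rows --rows '[-0.0533,-0.0307,0,0,0,0,-0.1067,-0.0613,0,0,0,-0.01,-0.16,-0.092,0,0,0,-0.02,-0.2133,-0.1227,0,0,0,-0.03,-0.2667,-0.1533,0,0,0,-0.0393,-0.32,-0.184,0,0,0,-0.0393,-0.3733,-0.2147,0,0,0,-0.0393,-0.4267,-0.244,0,0,0,-0.0393]' --aperture 0.0

```text
clock: 0.9
position: [0.4209, 0.3781, 0.4045]
tcp_rot: [[-0.988, 0.156, -0.0], [0.156, 0.988, -0.0], [0.0, -0.001, -1.0]]
force: [1.0, 0.4, -0.1]
opening: 0.358
gripper_force: 0.0
```

Create rel.py:
```python
import sys
from geo import *
# own-frame target (y from jaw face at q, z of fingertips) -> shift in tool axes
h=np.load("h.npy");s=bot.read_state();R=s["tcp_rot"];p=s["position"]
t=H(h,(.06,float(sys.argv[1]),float(sys.argv[2])+.199))
c,sn=np.cos(h[2]),np.sin(h[2]);d=p[:2]-h[:2]
print("own xy of tip",(c*d[0]+sn*d[1]).round(4),(-sn*d[0]+c*d[1]).round(4),"tip z",round(p[2]-.199,4),"shift",np.round(R.T@(t-p),4),"f",s["force"].round(1),"open",round(s["opening"],2))
y=np.array([-sn,c,0]);print("turn",(R.T@np.cross(R[:,1],y)).round(4),"tilt",R[:,2].round(4),s["joint_pos"].round(2),s["clock"])
```

```bash
python3 rel.py -0.105 0.161
```

```text
own xy of tip -0.0984 0.2857 tip z 0.2055 shift [-0.1585 -0.3907  0.0446] f [ 1.   0.4 -0.1] open 0.36
turn [-0.0005 -0.     -0.0002] tilt [-5.e-04 -4.e-04 -1.e+00] [-0.8   0.51  0.02  1.76 -0.01  0.88  0.65] 0.9
```

Call:
run_rows --rows '[-0.0227,-0.06,0,0,0,0,-0.0453,-0.12,0,0,0,0,-0.068,-0.18,0,0,0,0,-0.0907,-0.24,0,0,0,0,-0.1133,-0.3,0,0,0,0,-0.136,-0.36,0,0,0,0,-0.16,-0.42,0,0,0,0,-0.184,-0.4733,0.0133,0,0,0]'

```text
clock: 1.7
position: [0.5013, 0.0052, 0.3954]
tcp_rot: [[-0.988, 0.156, 0.002], [0.156, 0.988, -0.0], [-0.002, 0.0, -1.0]]
force: [0.2, -0.4, 0.3]
opening: 0.005
gripper_force: 0.0
```

Call:
run_rows --rows '[-0.0267,-0.0453,0.0467,0,0,0,-0.0267,-0.0453,0.0467,0,0,0,-0.0267,-0.0453,0.0467,0,0,0,-0.0267,-0.0453,0.0467,0,0,0]'

```text
clock: 2.1
position: [0.5153, -0.0277, 0.36]
tcp_rot: [[-0.988, 0.154, -0.0], [0.154, 0.988, 0.001], [0.0, 0.001, -1.0]]
force: [0.2, -0.3, -0.4]
opening: 0.003
gripper_force: 0.0
```

```bash
python3 rel.py -0.105 0.080
```

Run:
```python
from workcell import eyes
import cv2
A=[cv2.resize(eyes.camera("scene")[100:250,240:440],None,fx=4,fy=4,interpolation=2)]
cv2.imwrite("pics/s1.png",cv2.convertScaleAbs(A[0],alpha=1.8))
```

```text
own xy of tip 0.0579 -0.1004 tip z 0.161 shift [-0.0021 -0.0047  0.0809] f [ 0.2 -0.3 -0.4] open 0.0
turn [ 0.001  -0.      0.0016] tilt [-1.0e-04  1.1e-03 -1.0e+00] [-0.04  0.5   0.05  1.94 -0.04  0.71  1.46] 2.1
```

View pics/s1.png

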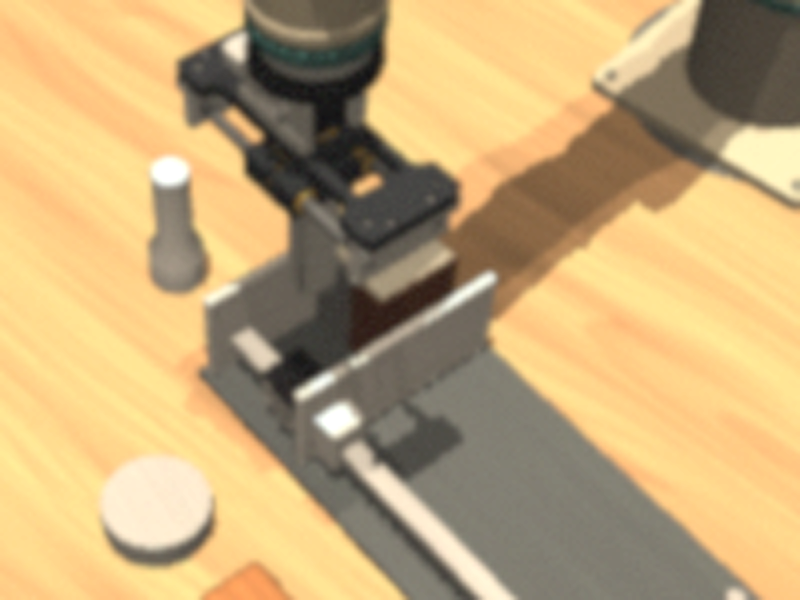

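The closed fingers at about (315,250) hang above the pad at (297,370), on the book side of the jaw at (400,330). I'll shift about 5 mm away from the jaw and descend.

In the tool's units: 0.09 m is 0.12, 0.08 m is 0.1067.

Call:
run_rows --rows '[-0.0027,-0.0067,0,0,0,0,-0.0027,-0.0067,0.04,0,0,0,-0.0027,-0.0067,0.08,0,0,0,-0.0027,-0.0067,0.1067,0,0,0,-0.0027,-0.0067,0.12,0,0,0,-0.0027,-0.0067,0.12,0,0,0,-0.0027,-0.0067,0.12,0,0,0]'

```text
clock: 2.85
position: [0.517, -0.0341, 0.2705]
tcp_rot: [[-0.988, 0.155, 0.001], [0.155, 0.988, -0.0], [-0.001, 0.0, -1.0]]
force: [-0.1, 0.9, 0.5]
opening: 0.004
gripper_force: 0.0
```

```bash
python3 rel.py -0.105 0.0505
```

Run:
```python
from workcell import eyes
import cv2
a=cv2.hconcat([cv2.resize(eyes.camera("scene")[140:220,270:350],None,fx=5,fy=5,interpolation=2),cv2.resize(eyes.camera("top")[180:260,300:380],None,fx=5,fy=5,interpolation=2)])
cv2.imwrite("pics/s2.png",cv2.convertScaleAbs(a,alpha=2))
```

```text
own xy of tip 0.0606 -0.1065 tip z 0.0715 shift [0.0006 0.0015 0.021 ] f [-0.1  0.9  0.5] open 0.0
turn [0.0002 0.     0.0004] tilt [ 0.0014 -0.     -1.    ] [-0.01  0.64  0.04  2.   -0.05  0.49  1.48] 2.85
```

View pics/s2.png

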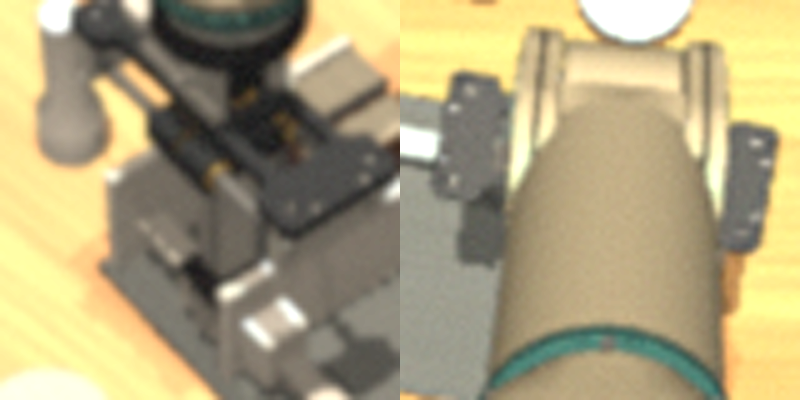

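The fingers at about (235,230) in the left half stand over the pad, just in front of the jaw face and clear of it. Next I press down.

In the tool's units: 0.016 m is 0.0213, 0.012 m is 0.016.

Call:
run_rows --rows '[0,0,0.0107,0,0,0,0,0,0.016,0,0,0,0,0,0.0213,0,0,0,0,0,0.0213,0,0,0]'

```text
clock: 3.35
position: [0.5167, -0.0343, 0.2534]
tcp_rot: [[-0.988, 0.156, 0.0], [0.156, 0.988, 0.0], [-0.0, 0.0, -1.0]]
force: [0.0, 0.3, 1.6]
opening: -0.0
gripper_force: 1.5
```

```bash
python3 rel.py -0.105 0.0505
```

```text
own xy of tip 0.0603 -0.1068 tip z 0.0544 shift [0.0003 0.0018 0.0039] f [0.  0.3 1.6] open -0.0
turn [ 0.0001  0.     -0.0002] tilt [ 1.e-04  1.e-04 -1.e+00] [-0.01  0.67  0.04  2.01 -0.05  0.45  1.48] 3.35
```

Call:
run_rows --rows '[0,0,0.004,0,0,0,0,0,0.0067,0,0,0,0,0,0.0067,0,0,0]'

```text
clock: 3.65
position: [0.5167, -0.0343, 0.2486]
tcp_rot: [[-0.988, 0.156, 0.0], [0.156, 0.988, 0.0], [-0.0, 0.0, -1.0]]
force: [-0.3, 0.4, 4.1]
opening: 0.004
gripper_force: 2.3
```

```bash
python3 rel.py -0.105 0.0505
```

```text
own xy of tip 0.0603 -0.1067 tip z 0.0496 shift [ 0.0003  0.0017 -0.0009] f [-0.3  0.4  4.1] open 0.0
turn [ 0.0001 -0.     -0.0001] tilt [ 3.e-04  0.e+00 -1.e+00] [-0.01  0.68  0.03  2.02 -0.05  0.44  1.48] 3.65
```

The pad is down about 8 mm with roughly 4 N, as the spring predicts. I'll push slowly first.

In the tool's units: 0.03 m is 0.04, 0.025 m is 0.0333.

Call:
run_rows --rows '[0,0.004,0,0,0,0,0,0.008,0,0,0,0,0,0.012,0,0,0,0,0,0.016,0,0,0,0,0,0.0213,0,0,0,0,0,0.0267,0,0,0,0,0,0.0333,0,0,0,0,0,0.04,0,0,0,0]'

```text
clock: 4.45
position: [0.5214, -0.0043, 0.2487]
tcp_rot: [[-0.988, 0.155, 0.0], [0.155, 0.988, 0.0], [-0.0, 0.0, -1.0]]
force: [-0.3, -3.4, 4.7]
opening: 0.006
gripper_force: 2.3
```

```bash
python3 rel.py 0.1225 0.0496
```

```text
own xy of tip 0.0603 -0.0763 tip z 0.0497 shift [3.000e-04 1.988e-01 1.000e-04] f [-0.3 -3.4  4.7] open 0.01
turn [ 0. -0. -0.] tilt [ 2.e-04  0.e+00 -1.e+00] [-0.07  0.69  0.04  2.01 -0.06  0.45  1.43] 4.45
```

Call:
run_rows --rows '[0,0.0133,0,0,0,0,0,0.0267,0,0,0,0,0,0.04,0,0,0,0,0,0.0533,0,0,0,0,0,0.0667,0,0,0,0,0,0.08,0,0,0,0,0,0.0933,0,0,0,0,0,0.1067,0,0,0,0]'

```text
clock: 5.25
position: [0.5338, 0.0751, 0.2486]
tcp_rot: [[-0.988, 0.156, -0.0], [0.156, 0.988, -0.0], [0.0, -0.0, -1.0]]
force: [0.1, -3.3, 5.0]
opening: 0.0
gripper_force: 2.3
```

```bash
python3 rel.py 0.1225 0.0496
```

```text
own xy of tip 0.0602 0.004 tip z 0.0496 shift [0.0002 0.1185 0.    ] f [ 0.1 -3.3  5. ] open 0.0
turn [-0.0001 -0.     -0.0001] tilt [-2.e-04 -1.e-04 -1.e+00] [-0.23  0.7   0.07  1.96 -0.09  0.48  1.31] 5.25
```

In the tool's units: 0.1 m is 0.1333, 0.092 m is 0.1227.

Call:
run_rows --rows '[0,0.016,0,0,0,0,0,0.032,0,0,0,0,0,0.0507,0,0,0,0,0,0.0693,0,0,0,0,0,0.088,0,0,0,0,0,0.1067,0,0,0,0,0,0.1227,0,0,0,0,0,0.1333,0,0,0,0]'

```text
clock: 6.05
position: [0.5492, 0.1748, 0.2486]
tcp_rot: [[-0.988, 0.154, -0.0], [0.154, 0.988, 0.001], [0.0, 0.001, -1.0]]
force: [-1.6, -3.2, 4.6]
opening: 0.004
gripper_force: 2.5
```

```bash
python3 rel.py 0.1225 0.0496
```

```text
own xy of tip 0.0599 0.1049 tip z 0.0496 shift [-0.0001  0.0176 -0.    ] f [-1.6 -3.2  4.6] open 0.0
turn [0.0006 0.     0.0011] tilt [-4.e-04  6.e-04 -1.e+00] [-0.41  0.74  0.09  1.86 -0.12  0.55  1.17] 6.05
```

Call:
run_rows --rows '[0,0.004,0,0,0,0,0,0.008,0,0,0,0,0,0.012,0,0,0,0,0,0.016,0,0,0,0,0,0.016,0,0,0,0]'

```text
clock: 6.55
position: [0.551, 0.1854, 0.2486]
tcp_rot: [[-0.988, 0.155, -0.001], [0.155, 0.988, 0.0], [0.001, 0.0, -1.0]]
force: [-0.8, -1.5, 3.8]
opening: 0.001
gripper_force: 2.3
```

```bash
python3 rel.py 0.1225 0.0496
```

```text
own xy of tip 0.06 0.1156 tip z 0.0496 shift [ 0.      0.0069 -0.    ] f [-0.8 -1.5  3.8] open 0.0
turn [0.0004 0.     0.    ] tilt [-5.e-04  5.e-04 -1.e+00] [-0.43  0.74  0.09  1.84 -0.12  0.56  1.15] 6.55
```

Now creep until the force rises.

In the tool's units: 0.005 m is 0.0067, 0.004 m is 0.0053.

Call:
run_rows --rows '[0,0.0027,0,0,0,0,0,0.0053,0,0,0,0,0,0.0067,0,0,0,0,0,0.0067,0,0,0,0]' --only "force"

```text
force: [-3.3, -1.5, 4.1]
gripper_force: 2.3
```

```bash
python3 rel.py 0.1225 0.0496
```

```text
own xy of tip 0.06 0.1205 tip z 0.0496 shift [0.    0.002 0.   ] f [-3.3 -1.5  4.1] open 0.0
turn [0.0002 0.     0.0001] tilt [-4.e-04  3.e-04 -1.e+00] [-0.44  0.75  0.1   1.84 -0.12  0.57  1.15] 6.95
```

Call:
run_rows --rows '[0,0.0013,0,0,0,0,0,0.0027,0,0,0,0,0,0.0027,0,0,0,0]' --only "force"

```text
force: [-3.5, -2.2, 5.5]
gripper_force: 3.3
```

```bash
python3 rel.py 0.1225 0.0496
```

```text
own xy of tip 0.0601 0.1216 tip z 0.0496 shift [ 0.0001  0.0009 -0.    ] f [-3.5 -2.2  5.5] open 0.01
turn [-0.0012 -0.     -0.0005] tilt [-0.0011 -0.0011 -1.    ] [-0.44  0.75  0.1   1.83 -0.12  0.57  1.14] 7.25
```

In the tool's units: 0.002 m is 0.0027, 0.001 m is 0.0013.

Call:
run_rows --rows '[0,0.0013,0,0,0,0,0,0.0027,0,0,0,0,0,0.0027,0,0,0,0]' --only "force"

```text
force: [-5.0, -6.7, 6.6]
gripper_force: 5.6
```

```bash
python3 rel.py 0.1225 0.0496
```

```text
own xy of tip 0.0602 0.1221 tip z 0.0496 shift [ 0.0002  0.0004 -0.    ] f [-5.  -6.7  6.6] open 0.01
turn [-0.0036  0.     -0.0015] tilt [-0.0021 -0.0033 -1.    ] [-0.45  0.75  0.1   1.83 -0.12  0.57  1.14] 7.55
```

Call:
run_rows --rows '[0,0.0013,0,0,0,0,0,0.0027,0,0,0,0,0,0.0027,0,0,0,0]' --only "force"

```text
force: [-3.8, -11.0, 9.1]
gripper_force: 7.9
```

```bash
python3 rel.py 0.1225 0.0496
```

```text
own xy of tip 0.0603 0.1226 tip z 0.0496 shift [ 0.0003 -0.0001  0.    ] f [ -3.8 -11.    9.1] open 0.0
turn [-0.006   0.     -0.0025] tilt [-0.0031 -0.0056 -1.    ] [-0.45  0.75  0.1   1.83 -0.12  0.57  1.14] 7.85
```

The push force has climbed to 11 N with the face at own y ≈ 0.135 m, so the jaw is at the hard stop. I'll ease the push a little and lift straight up.

In the tool's units: -0.02 m is -0.0267, -0.002 m is -0.0027.

Call:
run_rows --rows '[0,-0.002,0,0,0,0,0,-0.0027,0,0,0,0,0,-0.0027,-0.0067,0,0,0,0,-0.0027,-0.016,0,0,0,0,-0.0027,-0.0267,0,0,0]' --only "force"

```text
force: [-0.8, -6.2, -4.1]
gripper_force: 2.6
```

```bash
python3 rel.py 0.1 0.15
```

```text
own xy of tip 0.0603 0.1223 tip z 0.0685 shift [ 0.0004 -0.0226 -0.0814] f [-0.8 -6.2 -4.1] open 0.0
turn [-0.0036 -0.     -0.0015] tilt [-0.002  -0.0033 -1.    ] [-0.45  0.72  0.1   1.82 -0.12  0.61  1.14] 8.35
```

Call:
run_rows --rows '[0,-0.008,0,0,0,0,0,-0.008,-0.04,0,0,0,0,-0.008,-0.0933,0,0,0,0,-0.008,-0.16,0,0,0,0.0667,-0.008,-0.1733,0,0,0,0.1333,-0.008,-0.1733,0,0,0,0.2,-0.008,-0.1733,0,0,0,0.2,-0.008,-0.1733,0,0,0]'

```text
clock: 9.15
position: [0.3978, 0.2125, 0.3983]
tcp_rot: [[-0.989, 0.149, -0.005], [0.149, 0.989, 0.001], [0.005, 0.0, -1.0]]
force: [0.9, 0.9, -0.5]
opening: -0.002
gripper_force: 0.0
```

Call:
run_rows --rows '[0,0.0533,0,0,0,0,0,0.1067,0,0,0,0,0,0.16,0,0,0,0,0,0.2133,0,0,0,0,0,0.2667,0,0,0,0,0,0.2667,0,0,0,0]'

```text
clock: 9.75
position: [0.4343, 0.4154, 0.398]
tcp_rot: [[-0.989, 0.149, 0.002], [0.149, 0.989, 0.006], [-0.001, 0.007, -1.0]]
force: [-0.6, 0.0, -0.9]
opening: 0.002
gripper_force: 0.0
```

Run:
```python
from geo import *
import cv2
im={n:eyes.camera(n) for n in C}
cv2.imwrite("pics/end.png",cv2.convertScaleAbs(cv2.hconcat([cv2.resize(im["scene"][130:300,270:440],(400,400),interpolation=2),cv2.resize(im["top"][170:290,230:350+30],(400,320),interpolation=2).copy() if 0 else cv2.resize(im["top"][155:305,228:378],(400,400),interpolation=2)]),alpha=1.9))
h=np.load("h.npy")
for x in(.085,-.085):
  for n,o,k in(("scene",(270,130),400/170),("top",(228,155),400/150)): print(n,((proj(n,H(h,(x,.139,.088)))-o)*k).round())
```

```text
scene [239. 303.]
top [82. 95.]
scene [358. 215.]
top [ 51. 249.]
```

View pics/end.png

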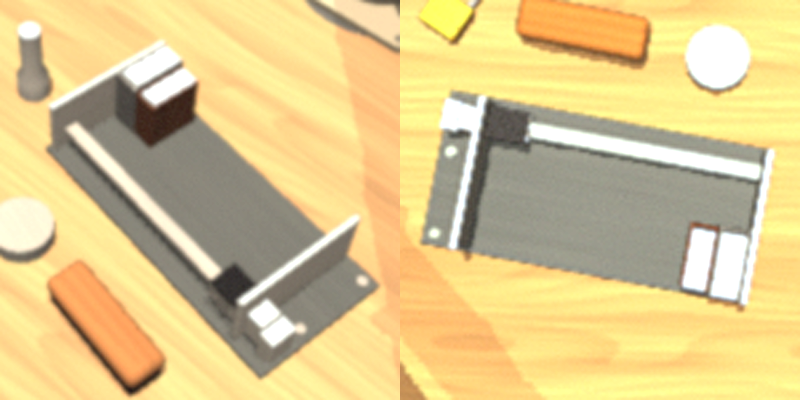

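The jaw plate lies at (239,303)–(358,217) in the scene view and (482,97)–(455,248) in the top view. That matches the prediction for 0.23, against the end block. Both books stand where they were, and the pad is free.

```bash
python3 -c "
from workcell import bot
print(bot.close_job())"
```

```text
the job is handed in; nothing more can be done
None
```

The jaw stands against the end block, the release pad has been let go, both books are still standing where they were, and the job is handed in (about 10 s on the robot's clock).

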